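# Oil the engraver and hold its carriage at the marker

### The arm

A 6-joint arm with a two-finger parallel gripper is mounted at the origin on the work surface. World frame = base frame: x ahead of the robot, y to its left, z up, the work surface at z = 0. Lengths are in m, angles in rad, forces in N, time in s.
With the tool pointing down it reaches from about 0.375 to 0.975 m from the base axis. Payload 3.8 kg.
Tool frame: the origin (TCP) lies midway between the tips of the shut fingers; the grasp point (between the pads) lies 19 mm behind it; z points along the fingers, y is the line along which they close (so a half turn about z gives the same grasp; the last joint's range is limited). The gripper opens to 85 mm and grips with 20 to 120 N. Pads are 22 mm wide; open, the fingers measure 114 mm over their backs; the gripper's body (76 mm by 85 mm) begins 54 mm behind the grasp point. The pads swing forward as they close: fully open they stand 13 mm farther back than shut.
Start: joints at [-1.383, 0.264, 1.604, -0, 1.274, -0.037], TCP at [0.15, -0.658, 0.231] pointing down, gripper open.
Joint ranges: [-2.63, 2.63], [-0.94, 2.18], [0.31, 2.57], [-1.31, 4.45], [0, 2.66], [-2.55, 2.55]. Speed limits (rad/s): [2.57, 2.57, 3.14, 3.14, 3.14, 3.14].

### API

Orientations are given as a rotation vector (axis times angle).
In Python, from workcell import * gives the robot as it stands. The module is installed in compiled form; this text tells all that it offers.
- The arm moves only by the tool apply_moves, never from a script. Its arguments are lists of equal length, an entry for each row: "fingers": the opening, from 0 (shut) to 1 (fully open); "travel": the shift along the tool's x, y, z normalised to -1 to 1, where 1 is 0.05 m, a list of three; "rotation": the turn, a rotation vector about the tool's x, y, z normalised to -1 to 1, where 1 is 6 degrees, a list of three. In form: {"fingers": [fingers, ...], "travel": [[dx, dy, dz], ...], "rotation": [[ax, ay, az], ...]}. A call has 1 to 12 rows; each row shifts and turns the commanded pose from where the row before left it, along the tool's axes as they then stand; what a row does not reach is not made up. A row lasts 1/10 s, in which the tool goes at most 50 mm and 8.59 degrees, less where a joint would pass 70% of its speed; a pose out of reach is approached as far as the arm can. A call with a number of a shift or a turn outside -1 to 1 is refused whole. A call with a gripper value outside its range is refused whole. The fingers move at their own pace and stop on an object; "newtons" is the grip in N (left out, the last holds). Time passes only in rows, so rows that do not move let the fingers close. It gives the time, the measured TCP pose, the force, the opening and the grip force at its end, in the units of the state.
- read_state(): the state, without advancing time (a new reading comes with each control period).
- read_camera(name): name is "side" or "top" or "wrist"; returns a dict with "image" (420x560x3 uint8, red, green, blue), "fx", "fy", "cx", "cy" (pixels), "extrinsics" (4x4, takes a point from world to camera coordinates). Camera axes: x right, y down, z forward; pixel columns grow to the right and rows downward; lengths in m; the calibration is good to about 2 mm. A picture is of the moment at which its call begins. There is no depth.
- finish_job(): hands the job in; it is judged then, once.
Trained networks look in the newest picture that a camera, given by its name, has taken for a name from the list of things; names that differ only in an ending like _2 or _b are one class to them, and where a whole thing is asked for, a point or a joint stands for the part that bears it (a point fixed in the world has none). Each returns a list of dicts, best first, with "p" (0 to 1); they miss things now and then, are a little off and sometimes report something else, mostly with a low value. They report only what shows in the picture. A call takes as long as a camera call.
- regions_of(camera, name): "mask" (420x560 bool, what is visible of it) and "bbox" ([left, top, width, height] in pixels, round what is visible of it).
- tip_of(camera, name): "location" ([column, row] in pixels: a listed point, or the origin of a listed thing).
The state is a dict: "time": time; "q": joint angles; "joint_vel": joint speeds; "joint_torque": joint torques, N m; "tool_pos": TCP position; "tcp_rot": TCP orientation; "wrist_force": force on the tool from outside, world axes, zero at the start; "torque": the same for the moment, N m; "width": opening from 0.0 (shut) to 1.0 (fully open); "grip_force": force on a finger pad.
Only numpy, scipy, OpenCV 4.12 (cv2) and the standard library are available. Lean on these libraries where they do the work, as an engineer would, in place of code of your own. Each camera call takes 0.05 s, during which the arm holds its last target. There are 200 camera calls.

### The job

The slideway of the chopstick engraver is dry: give the hand oiler at least three full strokes, each time pushing its sprung lever down to the stop and letting it come all the way back up. Then pull the spring-return carriage out by its black knob until its pointer lines up with the marker clip on the ruler, and finish while still holding it there with the gripper, because it springs back when let go. Leave the chopstick holder, the white carton and the blue tray where they stand.

Things in the scene. Friction and masses are not known exactly. Their poses are not given: they have to be found in the camera images.
- engraver: cream cast bed 300 x 400 x 50 mm, fixed; origin at the centre of its underside, on the table. Front = its own -x, +y = its left. Left half: carriage on a slideway along x (centre line y = +90 mm); ruler strip on the left edge (y = +172 mm) with the marker clip. Right half: the oiler. At the back (x 80 to 145 mm) a column, head arm and motor over the slideway's rear, 155 mm high
- carriage (a joint): m the carriage is drawn out from rest, straight along the engraver's own -x; 0 = rest (pulled home by the spring), end stop at 0.110. Spring pull about 3.4 N at rest rising to 10 N at 0.09, little friction
- carriage_knob (a point): centre of the black knob, an upright barrel 28 mm in diameter, 38 mm tall, on a 14 mm post near the front of the aluminium carriage (plate 200 x 86 x 18 mm). Centre 119 mm above the table, 41 mm above the plate; nothing around the knob is nearer than 50 mm apart from the plate, its pointer and two clamp jaws 10 mm high starting 72 mm behind it. Moves with the carriage
- carriage_pointer (a point): free end, top edge, of the pointer: a dark steel blade 4 mm thick (along the travel) sticking out to the engraver's left (+y) from the carriage, level with the knob along the travel, 61 mm to the knob's left, 78 mm above the table. Moves with the carriage
- marker_tip (a point): free end, top edge, of the marker blade: dark steel, 4 mm thick, on a small steel clip (16 x 28 mm) on the ruler, 78 mm above the table. It points to the engraver's right (-y) and ends 3 mm short of the pointer's path, 45 to 90 mm in front of (engraver's -x) the pointer at rest. In line = both tips at the same x in the engraver's frame
- oiler_hinge (a point): hinge axis of the oiler's lever, parallel to the engraver's y, 128 mm above the table, on top of a small grey block (footprint 70 x 64 mm) on the right half of the bed
- oiler_lever (a joint): rad the lever is pushed down; 0 = rest, held up by its spring, slanting up 0.42 rad above level towards the engraver's front (-x); lower stop at 0.62, where it slants 0.20 rad below level. Needs about 2 N at the paddle at the start, 6 N at the bottom; springs back by itself
- oiler_pad (a point): centre of the upper face of the black paddle on the lever's free end: 56 mm long along the lever, 36 mm wide, 10 mm thick; 125 mm from the hinge along the lever, 5 mm above the lever's line; 183 mm above the table at rest. Swings with the lever; nothing is over it
- holder: bystander: square dark wooden holder 80 x 80 mm, 110 mm high, with chopsticks up to 210 mm high; origin at the centre of its underside; loose
- carton: bystander: white carton 260 x 75 x 30 mm, long along its own x; origin at the centre of its underside; loose
- tray: bystander: blue tray 150 x 230 x 22 mm with chopsticks, long along its own y; origin at the centre of its underside; loose

How it is judged:
On the way, in this order (a step that is already met when the one before it is completed fails the run):
1. oiler lever pushed fully down, first stroke (value of joint oiler_lever above 0.52 rad), for 0.02 s.
2. oiler lever back fully up, first stroke (value of joint oiler_lever below 0.09 rad), for 0.05 s.
3. oiler lever pushed fully down, second stroke (value of joint oiler_lever above 0.52 rad), for 0.02 s.
4. oiler lever back fully up, second stroke (value of joint oiler_lever below 0.09 rad), for 0.05 s.
5. oiler lever pushed fully down, third stroke (value of joint oiler_lever above 0.52 rad), for 0.02 s.
6. oiler lever back fully up, third stroke (value of joint oiler_lever below 0.09 rad), for 0.05 s.
7. the fingers draw the carriage out (value of joint carriage above 0.02 m and contact force between the fingers and carriage above 2 N), for 0.1 s.
At the end, for the whole second after the job is handed in: Through the last second the carriage pointer is within 5 mm of the marker blade along the travel, standing still (below 10 mm/s), with the gripper fingers still holding the carriage against its spring (contact force above 2 N), and the oiler lever is up (below 0.09 rad) (x of carriage_pointer in the frame of marker_tip between -0.005 and 0.005 m and velocity of joint carriage between -0.01 and 0.01 m/s and contact force between the fingers and carriage above 2 N and value of joint oiler_lever below 0.09 rad); the arm keeps its last pose, push and grip.
It fails at once if the chopstick holder, the carton or the tray is shoved more than 40 mm or the holder is tipped (distance of any of holder, carton, tray from where it was at the start of the episode above 0.04 m or angle between holder's own z axis and vertical above 0.5 rad).
It also fails if it takes over 61 s, if anything falls off the work surface, if the arm or the gripper's body presses on something with over 40 N, if the wrist force passes 120 N, or if a joint passes its speed limit or range.

## Working session

There is one attempt and no reset: what is moved stays moved. The work goes in short steps, Python scripts to look and compute and a tool call to move; the robot and the scene stay as the last step left them, time stands still between calls to the robot, and variables do not carry over. Pictures are saved under pics/ and viewed, at most 10 in all, crops included, and the job is handed in when it is done.

Besides the shell and the picture viewer there is one more tool, called by a JSON object that holds its "name" and its "arguments". apply_moves: Moves the arm, as the interface text tells. Scaled input: -1 to 1 covers 0.05 m each way for a shift and 6 degrees each way for a turn. Its arguments: {"type":"object","properties":{"fingers":{"type":"array","items":{"type":"number"}},"travel":{"type":"array","items":{"type":"array","items":{"type":"number"}}},"rotation":{"type":"array","items":{"type":"array","items":{"type":"number"}}},"newtons":{"type":"number"}},"required":["fingers","travel","rotation"]}

```bash
mkdir -p pics; cat > h.py <<'E'
from workcell import *
import numpy as np, cv2
from scipy.spatial.transform import Rotation as R
def ray(c,px):
    E=np.array(c["extrinsics"]);Rm=E[:3,:3];t=E[:3,3]
    d=np.array([(px[0]-c["cx"])/c["fx"],(px[1]-c["cy"])/c["fy"],1.0])
    d=Rm.T@d; return -Rm.T@t, d/np.linalg.norm(d)
def tri(rs):
    A=np.zeros((3,3));b=np.zeros(3)
    for o,d in rs:
        P=np.eye(3)-np.outer(d,d);A+=P;b+=P@o
    x=np.linalg.solve(A,b); return x,[float(np.linalg.norm((np.eye(3)-np.outer(d,d))@(x-o))) for o,d in rs]
def atz(r,z): o,d=r; return o+d*(z-o[2])/d[2]
def proj(c,p):
    E=np.array(c["extrinsics"]);q=E[:3,:3]@p+E[:3,3]
    return np.array([c["fx"]*q[0]/q[2]+c["cx"],c["fy"]*q[1]/q[2]+c["cy"]])
E
cat > a.py <<'E'
from h import *
np.set_printoptions(precision=4,suppress=True)
s=read_state();print(s)
Z=dict(engraver=0,carriage_knob=.119,carriage_pointer=.078,marker_tip=.078,oiler_hinge=.128,oiler_pad=.183,holder=0,carton=0,tray=0)
rs={}
for cam in("top","side","wrist"):
    c=read_camera(cam);cv2.imwrite(f"pics/{cam}0.png",c["image"][:,:,::-1])
    print(cam,"campos",ray(c,(280,210)))
    for n in Z:
        l=tip_of(cam,n)
        for k in l[:2]: print(" ",n,k["p"],np.array(k["location"]),atz(ray(c,k["location"]),Z[n]))
        if l and l[0]["p"]>.4: rs.setdefault(n,[]).append(ray(c,l[0]["location"]))
for n in rs:
    if len(rs[n])>1: print(n,*tri(rs[n]))
E
python3 a.py
```

```text
{'time': 0.0, 'q': array([-1.3829,  0.2648,  1.6054,  0.    ,  1.2737, -0.0369]), 'joint_vel': array([-0.0008, -0.0016, -0.0007,  0.0019,  0.0008, -0.0013]), 'joint_torque': array([ -0.0009, -51.5109, -36.7319,  -0.0003,   0.013 ,  -0.    ]), 'tool_pos': array([ 0.1503, -0.6573,  0.2299]), 'tcp_rot': array([-3.1195, -0.3521,  0.0002]), 'wrist_force': array([-0.5354,  0.0689, -0.3905]), 'torque': array([ 0.0202,  0.0147, -0.0047]), 'grip_force': 0.0, 'width': 1.0018888737125526}
top campos (array([ 0.2706, -0.0707,  1.584 ]), array([ 0.1784, -0.0213, -0.9837]))
  engraver 0.64 [223.8 198. ] [0.594  0.0661 0.    ]
  carriage_pointer 0.79 [172.1 191.9] [0.5953 0.2094 0.078 ]
  marker_tip 0.57 [167.9 211.3] [0.5381 0.2195 0.078 ]
  oiler_hinge 0.82 [264.3 202. ] [ 0.5571 -0.0583  0.128 ]
  oiler_pad 0.65 [257.  235.9] [ 0.4543 -0.04    0.183 ]
  oiler_pad 0.24 [110.7 167.7] [0.6389 0.359  0.183 ]
  holder 0.59 [111.3 170.7] [0.6775 0.4127 0.    ]
  carton 0.82 [ 97.5 264.7] [0.3894 0.4378 0.    ]
  tray 0.95 [431.6 212.4] [ 0.553 -0.565  0.   ]
side campos (array([0.0123, 0.7625, 0.9169]
[... 617 characters left out ...]
2265, -0.641 ,  0.374 ]), array([-0.3224, -0.0701, -0.944 ]))
engraver [0.5946 0.0664 0.0037] [0.0014961085430850658, 0.001496108543085095]
carriage_pointer [0.597 0.211 0.069] [0.000244418498433533, 0.00024441849843339443]
marker_tip [0.5403 0.2211 0.0741] [0.0017140846534364931, 0.001714084653436453]
oiler_hinge [ 0.5654 -0.0545  0.1263] [0.00872694263414083, 0.008726942634140786]
oiler_pad [ 0.4584 -0.0388  0.1679] [0.0022789175531225787, 0.002278917553122511]
holder [0.6798 0.414  0.0038] [0.0037566461904361462, 0.003756646190436052]
carton [ 0.3894  0.4391 -0.0047] [0.0004019478694015398, 0.0004019478694015383]
tray [ 0.5484 -0.5653  0.0033] [0.0041791236288365305, 0.004179123628836497]
```

```bash
python3 - <<'E'
import cv2
a=cv2.imread('pics/top0.png')[130:290,70:310];a=cv2.resize(a,None,fx=3.3,fy=3.3,interpolation=cv2.INTER_CUBIC);cv2.imwrite('pics/top0c.png',a)
a=cv2.imread('pics/side0.png')[130:330,120:380];a=cv2.resize(a,None,fx=3,fy=3,interpolation=cv2.INTER_CUBIC);cv2.imwrite('pics/side0c.png',a)
E
```

```text
(no output)
```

View pics/top0c.png

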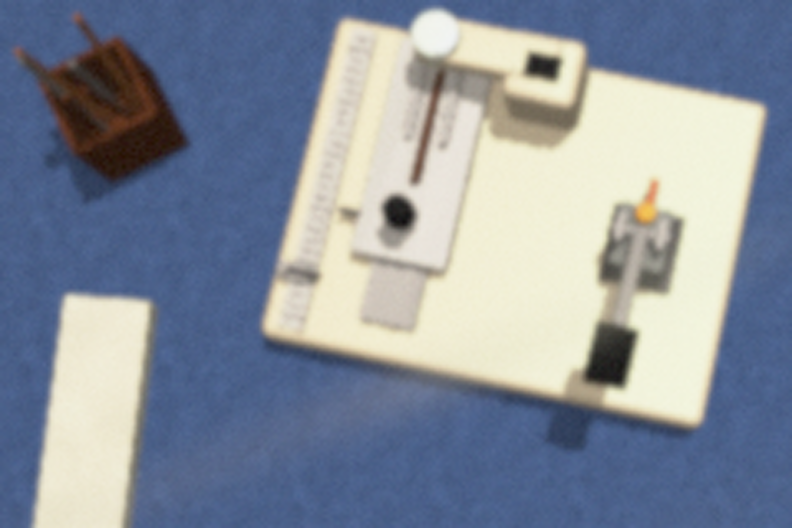

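View pics/side0c.png

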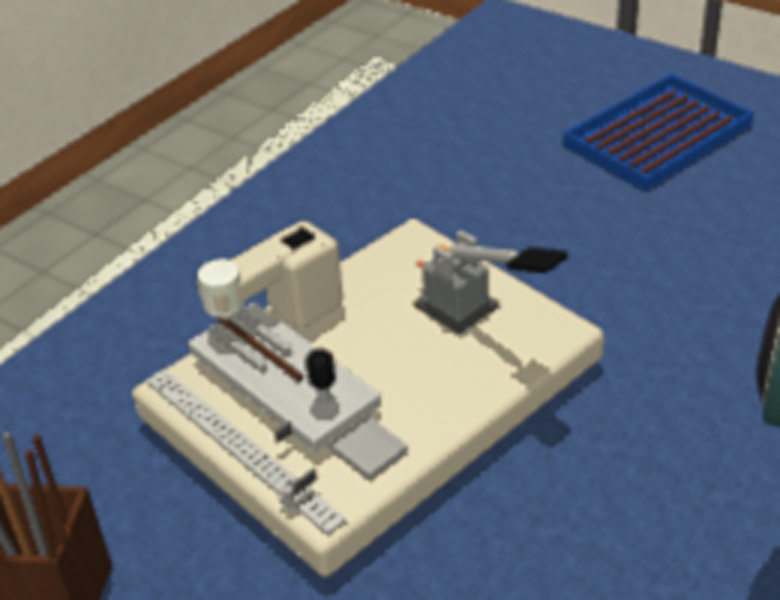

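The top view shows the knob at crop (398,210), pointer (348,213), marker clip (300,272) and paddle (611,354), with the bed yawed about -12°. The side view agrees with this: knob (320,368) and paddle (540,259). I'll move above the bed for a close look with the wrist camera.

{"name": "apply_moves", "arguments": {"fingers": [1, 1, 1, 0, 0, 0, 0, 0, 0, 0, 0, 0], "travel": [[0, 0, -1], [0, 0, -1], [0, 0, -1], [0.61, -0.78, 0], [0.61, -0.78, 0], [0.61, -0.78, 0], [0.61, -0.78, 0], [0.61, -0.78, 0], [0.61, -0.78, 0], [0.61, -0.78, 0], [0.61, -0.78, 0], [0.61, -0.78, 0]], "rotation": [[0, 0, 0], [0, 0, 0], [0, 0, 0], [0, 0, 0], [0, 0, 0], [0, 0, 0], [0, 0, 0], [0, 0, 0], [0, 0, 0], [0, 0, 0], [0, 0, 0], [0, 0, 0]]}}

```text
time: 2.7
tool_pos: [0.3401, -0.2528, 0.3816]
tcp_rot: [3.121, 0.351, 0.002]
wrist_force: [1.3, 0.5, -0.4]
width: 0.001
grip_force: 0.0
```

{"name": "apply_moves", "arguments": {"fingers": [0, 0, 0, 0, 0, 0, 0, 0, 0], "travel": [[0.61, -0.78, 0], [0.61, -0.78, 0], [0.61, -0.78, 0], [0.61, -0.78, 0], [0.61, -0.78, 0], [0.61, -0.78, 0], [0.61, -0.78, 0], [0.61, -0.78, 0], [0.61, -0.78, 0]], "rotation": [[0, 0, 0], [0, 0, 0], [0, 0, 0], [0, 0, 0], [0, 0, 0], [0, 0, 0], [0, 0, 0], [0, 0, 0], [0, 0, 0]]}}

```text
time: 3.6
tool_pos: [0.5296, 0.1509, 0.3816]
tcp_rot: [3.122, 0.353, 0.001]
wrist_force: [0.6, -1.0, 0.2]
width: 0.001
grip_force: 0.0
```

{"name": "apply_moves", "arguments": {"fingers": [0, 0, 0, 0, 0, 0, 0, 0, 0, 0, 0, 0], "travel": [[0, 0, 0], [0, 0, 0], [0, 0, 0], [0, 0, 0], [0, 0, 0], [0, 0, 0], [0, 0, 0], [0, 0, 0], [0, 0, 0], [0, 0, 0], [0, 0, 0], [0, 0, 0]], "rotation": [[0, 0, -1], [0, 0, -1], [0, 0, -1], [0, 0, -1], [0, 0, -1], [0, 0, -1], [0, 0, -1], [0, 0, -1], [0, 0, -1], [0, 0, -1], [0, 0, -1], [0, 0, 0]]}}

```text
time: 4.8
tool_pos: [0.5291, 0.1487, 0.3814]
tcp_rot: [2.426, 1.996, 0.0]
wrist_force: [0.7, 0.2, -0.3]
width: -0.0
grip_force: 0.0
```

```bash
cat > b.py <<'E'
import sys
from h import *
np.set_printoptions(precision=4,suppress=True)
tag=sys.argv[1]
Z=dict(carriage_knob=.119,carriage_pointer=.078,marker_tip=.078,oiler_hinge=.128,oiler_pad=.183,engraver=0)
c=read_camera("wrist");cv2.imwrite(f"pics/w{tag}.png",c["image"][:,:,::-1])
import pickle,os
D=pickle.load(open('rays.pkl','rb')) if os.path.exists('rays.pkl') else {}
print("t",read_state()["time"],c["fx"],ray(c,(280,210)))
for n in Z:
    for k in tip_of("wrist",n)[:2]:
        print(" ",n,k["p"],np.array(k["location"]),atz(ray(c,k["location"]),Z[n]))
        if k["p"]>.4: D.setdefault(n,[]).append((ray(c,k["location"]),tag)); break
pickle.dump(D,open('rays.pkl','wb'))
for n in D:
    if len(D[n])>1: print(n,*tri([r for r,_ in D[n]]))
E
python3 b.py 1
```

```text
t 4.85 313.7980736315756 (array([0.5437, 0.2252, 0.5241]), array([-0.0675, -0.3219, -0.9444]))
  carriage_knob 0.97 [316.6 155.5] [0.5757 0.1512 0.119 ]
  marker_tip 0.8 [273.5 102.8] [0.533  0.2257 0.078 ]
  engraver 0.73 [327.1 196.6] [0.5917 0.055  0.    ]
```

View pics/w1.png

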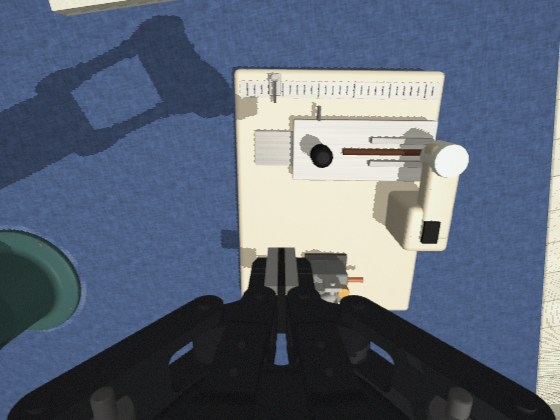

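The knob is at (321,155), pointer tip about (319,106), marker tip (274,102). The fingers hide the paddle. I'll shift back towards -y for a second view.

{"name": "apply_moves", "arguments": {"fingers": [0, 0, 0, 0], "travel": [[-0.77, -0.12, 0], [-0.77, -0.12, 0], [-0.77, -0.12, 0], [0, 0, 0]], "rotation": [[0, 0, 0], [0, 0, 0], [0, 0, 0], [0, 0, 0]]}}

```text
time: 5.55
tool_pos: [0.4881, 0.0356, 0.3818]
tcp_rot: [2.429, 1.989, -0.001]
wrist_force: [0.1, 0.1, 0.4]
width: -0.0
grip_force: 0.0
```

```bash
python3 b.py 2; python3 - <<'E'
from h import *
c=read_camera("wrist")
for n in("oiler_pad","oiler_hinge","carriage_knob","marker_tip"):
    for k in regions_of("wrist",n)[:2]: print(n,k["p"],k["bbox"])
E
```

```text
t 5.6 313.7980736315756 (array([0.503 , 0.1123, 0.5243]), array([-0.0688, -0.3234, -0.9438]))
  carriage_knob 0.91 [339.1  54.7] [0.5802 0.1496 0.119 ]
  carriage_pointer 0.81 [337.4   1.1] [0.5945 0.2138 0.078 ]
  oiler_hinge 0.61 [350.2 220.3] [ 0.5643 -0.0567  0.128 ]
  oiler_pad 0.95 [263.8 239.8] [ 0.4518 -0.0376  0.183 ]
  engraver 0.83 [343.1 125.3] [0.5944 0.0554 0.    ]
carriage_knob [0.5779 0.1504 0.1195] [0.0023568768765574338, 0.0023568768765575474]
engraver [0.5922 0.0565 0.006 ] [0.0011746673098451956, 0.0011746673098451648]
oiler_pad 0.87 [240.3, 219.9, 111.7, 39.5]
oiler_hinge 0.75 [239.7, 187.7, 141.6, 70.0]
oiler_hinge 0.42 [240.8, 217.9, 112.4, 37.8]
carriage_knob 0.79 [306.7, 11.4, 160.2, 86.2]
marker_tip 0.54 [283.5, 2.3, 9.9, 7.1]
```

View pics/w2.png

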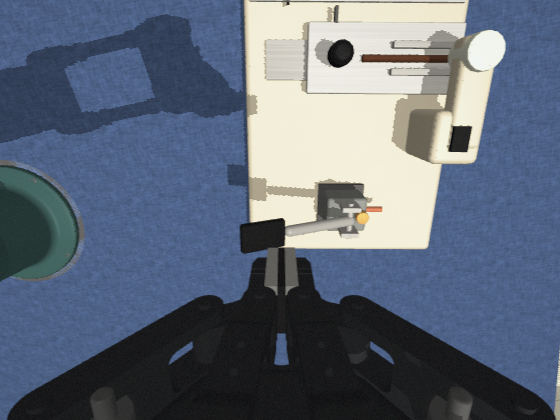

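The paddle shows at (263,237), giving (0.452,-0.036,0.183), and the hinge, knob and yaw (about -0.196) agree with it. I'll go over the paddle with the fingers shut.

{"name": "apply_moves", "arguments": {"fingers": [0, 0, 0, 0, 0, 0, 0], "travel": [[-0.77, -0.27, 0], [-0.77, -0.27, 0], [0, 0, 0.8], [0, 0, 0.8], [0, 0, 0.8], [0, 0, 0.8], [0, 0, 0]], "rotation": [[0, 0, 0], [0, 0, 0], [0, 0, 0], [0, 0, 0], [0, 0, 0], [0, 0, 0], [0, 0, 0]]}}

```text
time: 6.85
tool_pos: [0.4431, -0.0309, 0.2151]
tcp_rot: [-2.419, -1.99, 0.013]
wrist_force: [-0.3, 0.4, -0.8]
width: 0.005
grip_force: 0.0
```

```bash
python3 - <<'E'
from h import *
a=read_camera("wrist")["image"][:,:,::-1];b=read_camera("side")["image"][:,:,::-1]
cv2.imwrite('pics/w3.png',np.vstack([cv2.resize(a[150:330,140:440],(750,450))[:300],cv2.resize(b[140:260,190:390],(750,300))[:300]]) if 0 else np.hstack([a[120:420,130:430],cv2.resize(b[130:280,210:385],(467,400))[:300]]))
E
```

```text
(no output)
```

View pics/w3.png

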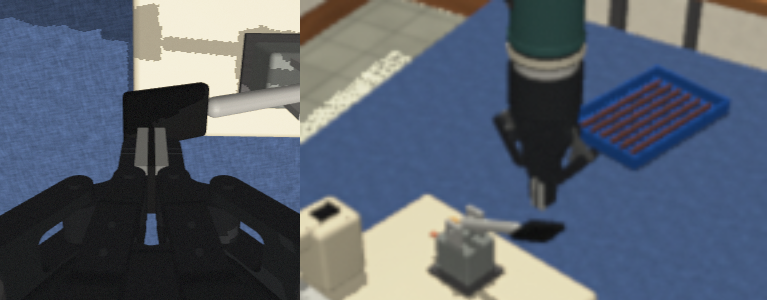

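The fingertips at crop (151,128) are above the paddle (124–208, 84–140), a little towards the front. I'll nudge them and press.

{"name": "apply_moves", "arguments": {"fingers": [0, 0, 0, 0, 0], "travel": [[-0.05, 0.07, 0.4], [0, 0, 0.5], [0, 0, 0.5], [0, 0, 0.5], [0, 0, 0]], "rotation": [[0, 0, 0], [0, 0, 0], [0, 0, 0], [0, 0, 0], [0, 0, 0]]}}

```text
time: 7.45
tool_pos: [0.4523, -0.0347, 0.1276]
tcp_rot: [2.425, 1.995, 0.002]
wrist_force: [-4.1, 1.2, 6.8]
width: -0.001
grip_force: 2.9
```

```bash
python3 -c "
from h import *
for i in range(2): read_camera('side'); s=read_state(); print(s['time'],s['tool_pos'],s['wrist_force'],s['torque'])"
```

```text
7.5 [ 0.45231674 -0.03471782  0.12882912] [-3.76383785  1.15689125  6.06853228] [ 0.16955201  0.72632675 -0.03743364]
7.55 [ 0.45232293 -0.03470498  0.12943316] [-5.39675907 -0.361127    4.7347003 ] [9.66872232e-02 7.62353195e-01 2.81965446e-04]
```

{"name": "apply_moves", "arguments": {"fingers": [0, 0, 0], "travel": [[0, 0, 0.15], [0, 0, 0], [0, 0, 0]], "rotation": [[0, 0, 0], [0, 0, 0], [0, 0, 0]]}}

```text
time: 7.85
tool_pos: [0.4532, -0.0348, 0.1227]
tcp_rot: [2.424, 1.994, 0.005]
wrist_force: [-2.9, 0.1, 6.7]
width: 0.0
grip_force: 3.1
```

```bash
python3 -c "
from h import *
for i in range(2): read_camera('side'); s=read_state(); print(s['time'],s['tool_pos'],s['wrist_force'],s['torque'])"
```

```text
7.9 [ 0.45320764 -0.03483466  0.12271395] [-3.98153794  0.77289724  5.43960182] [0.08692872 0.50947765 0.00410233]
7.95 [ 0.45322267 -0.03481121  0.12274145] [-3.09769034  0.01917464  5.99624206] [ 0.11941348  0.53493747 -0.01766369]
```

{"name": "apply_moves", "arguments": {"fingers": [0, 0, 0], "travel": [[0, 0, 0.12], [0, 0, 0], [0, 0, 0]], "rotation": [[0, 0, 0], [0, 0, 0], [0, 0, 0]]}}

```text
time: 8.25
tool_pos: [0.4537, -0.0349, 0.1169]
tcp_rot: [2.423, 1.994, 0.006]
wrist_force: [-3.2, 0.3, 6.2]
width: -0.003
grip_force: 3.4
```

{"name": "apply_moves", "arguments": {"fingers": [0, 0, 0], "travel": [[0, 0, 0.1], [0, 0, 0], [0, 0, 0]], "rotation": [[0, 0, 0], [0, 0, 0], [0, 0, 0]]}}

```text
time: 8.55
tool_pos: [0.4542, -0.035, 0.1122]
tcp_rot: [2.422, 1.993, 0.007]
wrist_force: [-2.4, -0.5, 7.2]
width: 0.002
grip_force: 3.5
```

{"name": "apply_moves", "arguments": {"fingers": [0, 0, 0], "travel": [[0, 0, 0.1], [0, 0, 0], [0, 0, 0]], "rotation": [[0, 0, 0], [0, 0, 0], [0, 0, 0]]}}

```text
time: 8.85
tool_pos: [0.4549, -0.0351, 0.1102]
tcp_rot: [2.422, 1.993, 0.007]
wrist_force: [-10.5, 1.0, 25.7]
width: 0.001
grip_force: 13.9
```

```bash
python3 -c "
from h import *
b=read_camera('side')['image'][:,:,::-1];s=read_state(); print(s['time'],s['tool_pos'],s['wrist_force'])
cv2.imwrite('pics/s4.png',cv2.resize(b[160:260,230:360],(780,600),interpolation=2))"
```

```text
8.9 [ 0.45486554 -0.0351324   0.11021703] [-10.98796473   1.21305797  26.28949854]
```

View pics/s4.png

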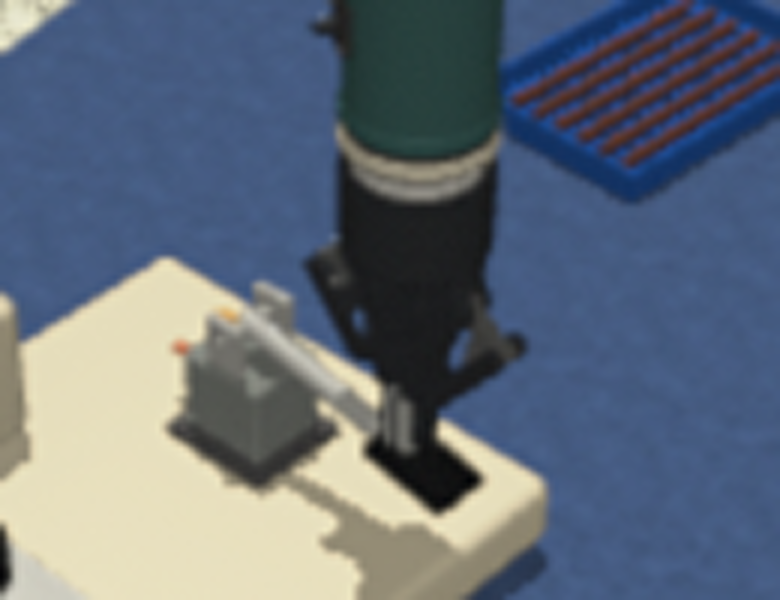

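The lever is at its stop: force jumped to 26 N at z = 0.110, and the paddle is down over the bed. Release, then stroke 2.

{"name": "apply_moves", "arguments": {"fingers": [0, 0, 0, 0, 0, 0, 0], "travel": [[0, 0, -0.4], [0, 0, -0.6], [0, -0.1, -0.6], [0, 0, -0.5], [0, 0, 0], [0, 0, 0], [0, 0, 0]], "rotation": [[0, 0, 0], [0, 0, 0], [0, 0, 0], [0, 0, 0], [0, 0, 0], [0, 0, 0], [0, 0, 0]]}}

```text
time: 9.6
tool_pos: [0.4458, -0.0336, 0.2078]
tcp_rot: [-2.426, -1.996, 0.0]
wrist_force: [0.5, -0.2, -0.1]
width: 0.001
grip_force: 0.0
```

```bash
python3 -c "
from h import *
b=read_camera('side')['image'][:,:,::-1];s=read_state(); print(s['time'],s['tool_pos'],s['wrist_force'],[k['location'] for k in tip_of('side','oiler_pad')])
"
```

```text
9.65 [ 0.44539742 -0.0335894   0.20714881] [-0.69771829  0.44136325 -0.89532563] [[223.8, 284.0], [341.7, 171.9]]
```

{"name": "apply_moves", "arguments": {"fingers": [0, 0, 0, 0, 0, 0], "travel": [[0, 0, 0.5], [0, 0, 0.5], [0, 0, 0.5], [0, 0, 0.5], [0, 0, 0.1], [0, 0, 0]], "rotation": [[0, 0, 0], [0, 0, 0], [0, 0, 0], [0, 0, 0], [0, 0, 0], [0, 0, 0]]}}

```text
time: 10.3
tool_pos: [0.4472, -0.0339, 0.1077]
tcp_rot: [-2.426, -1.996, 0.001]
wrist_force: [-15.2, 2.0, 39.5]
width: -0.0
grip_force: 20.4
```

{"name": "apply_moves", "arguments": {"fingers": [0, 0, 0, 0, 0, 0, 0, 0], "travel": [[0, 0, -0.4], [0, 0, -0.6], [0, 0, -0.6], [0, 0, -0.5], [0, 0, 0], [0, 0, 0], [0, 0, 0], [0, 0, 0]], "rotation": [[0, 0, 0], [0, 0, 0], [0, 0, 0], [0, 0, 0], [0, 0, 0], [0, 0, 0], [0, 0, 0], [0, 0, 0]]}}

```text
time: 11.1
tool_pos: [0.4446, -0.0335, 0.2057]
tcp_rot: [-2.424, -1.994, 0.004]
wrist_force: [-0.2, 0.2, -0.3]
width: 0.001
grip_force: 0.0
```

{"name": "apply_moves", "arguments": {"fingers": [0, 0, 0, 0, 0, 0], "travel": [[0, 0, 0.5], [0, 0, 0.5], [0, 0, 0.5], [0, 0, 0.5], [0, 0, 0.03], [0, 0, 0]], "rotation": [[0, 0, 0], [0, 0, 0], [0, 0, 0], [0, 0, 0], [0, 0, 0], [0, 0, 0]]}}

```text
time: 11.7
tool_pos: [0.4467, -0.0338, 0.1087]
tcp_rot: [-2.426, -1.996, 0.0]
wrist_force: [-7.7, 2.1, 22.4]
width: -0.0
grip_force: 11.7
```

{"name": "apply_moves", "arguments": {"fingers": [0, 0, 0, 0, 0, 0, 0, 0], "travel": [[0, 0, -0.4], [0, 0, -0.6], [0, 0, -0.6], [0, 0, -0.6], [0, 0, -0.1], [0, 0, 0], [0, 0, 0], [0, 0, 0]], "rotation": [[0, 0, 0], [0, 0, 0], [0, 0, 0], [0, 0, 0], [0, 0, 0], [0, 0, 0], [0, 0, 0], [0, 0, 0]]}}

```text
time: 12.5
tool_pos: [0.4445, -0.0335, 0.2189]
tcp_rot: [-2.424, -1.994, 0.004]
wrist_force: [0.6, 0.1, 0.8]
width: -0.002
grip_force: 0.0
```

{"name": "apply_moves", "arguments": {"fingers": [0, 0, 0, 0, 0, 0], "travel": [[0, 0, 0.5], [0, 0, 0.5], [0, 0, 0.5], [0, 0, 0.5], [0, 0, 0.2], [0, 0, 0]], "rotation": [[0, 0, 0], [0, 0, 0], [0, 0, 0], [0, 0, 0], [0, 0, 0], [0, 0, 0]]}}

```text
time: 13.1
tool_pos: [0.4448, -0.0335, 0.1101]
tcp_rot: [-2.424, -1.994, 0.004]
wrist_force: [-2.3, -0.2, 5.6]
width: -0.003
grip_force: 3.3
```

{"name": "apply_moves", "arguments": {"fingers": [0, 0, 0, 0, 0, 0, 0, 0], "travel": [[0, 0, -0.4], [0, 0, -0.6], [0, 0, -0.6], [0, 0, -0.6], [0, 0, -0.9], [0, 0, -0.9], [0, 0, 0], [0, 0, 0]], "rotation": [[0, 0, 0], [0, 0, 0], [0, 0, 0], [0, 0, 0], [0, 0, 0], [0, 0, 0], [0, 0, 0], [0, 0, 0]]}}

```text
time: 13.9
tool_pos: [0.4464, -0.0337, 0.312]
tcp_rot: [2.425, 1.995, 0.002]
wrist_force: [-1.0, -0.5, -0.4]
width: 0.001
grip_force: 0.0
```

{"name": "apply_moves", "arguments": {"fingers": [1, 1, 1, 1, 1], "travel": [[0.82, 0.44, 0], [0.82, 0.44, 0], [0.82, 0.44, 0], [0.82, 0.44, 0], [0, 0, 0]], "rotation": [[0, 0, 0], [0, 0, 0], [0, 0, 0], [0, 0, 0], [0, 0, 0]]}}

```text
time: 14.4
tool_pos: [0.5648, 0.114, 0.3066]
tcp_rot: [-2.419, -1.998, 0.006]
wrist_force: [-0.8, 0.0, -1.3]
width: 0.844
grip_force: 0.0
```

```bash
python3 b.py 5
```

```text
t 14.45 313.7980736315756 (array([0.58  , 0.1904, 0.4493]), array([-0.072 , -0.3214, -0.9442]))
  carriage_knob 0.74 [293.  143.5] [0.5821 0.1475 0.119 ]
  carriage_pointer 0.98 [291.1  79.2] [0.5928 0.2117 0.078 ]
  marker_tip 0.69 [235.6  80. ] [0.5324 0.2226 0.078 ]
  oiler_hinge 0.74 [309.4 312.2] [ 0.5655 -0.0543  0.128 ]
  oiler_pad 0.56 [204.8 344. ] [ 0.4542 -0.0311  0.183 ]
  engraver 0.98 [310.2 193.6] [0.5948 0.0545 0.    ]
carriage_knob [0.5796 0.1492 0.1162] [0.003906826292486716, 0.0012758063613500857, 0.0032403656893691454]
marker_tip [0.5319 0.2246 0.0667] [0.0013976811195769367, 0.0013976811195768385]
engraver [0.5934 0.0555 0.0021] [0.0019411238978509356, 0.000613995763195516, 0.0013850732254387722]
carriage_pointer [0.5923 0.2112 0.089 ] [0.0001133941544561222, 0.00011339415445607291]
oiler_hinge [ 0.5653 -0.0596  0.1211] [7.482366369085305e-05, 7.482366369082228e-05]
oiler_pad [ 0.4491 -0.0423  0.1705] [0.0011227946924838006, 0.001122794692483678]
```

View pics/w5.png

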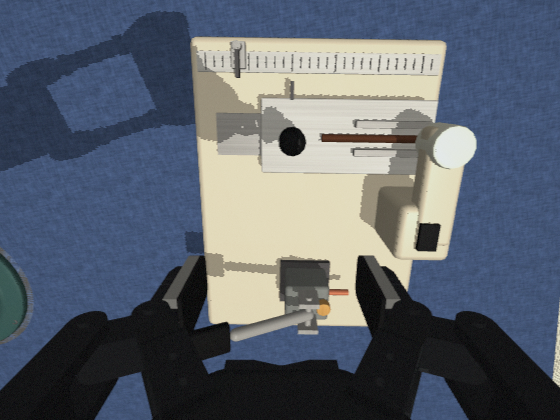

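The pointer tip is at (291.5,80), the marker tip at (237,77), and the knob's top disc is centred near (291.5,141). The lever is back up. Next I'll compute the yaw, the pull distance and the approach.

```bash
python3 - <<'E'
from h import *
np.set_printoptions(precision=4,suppress=True)
c=read_camera("wrist");im=c["image"];s=read_state()
rv=np.array(s["tcp_rot"]);T=R.from_rotvec(rv).as_matrix();print(s["time"],s["tool_pos"],s["width"]);print(T)
f=lambda u,v,z:atz(ray(c,(u,v)),z)
def yaw(a,b):d=b-a;return np.arctan2(d[1],d[0])
print("bed",yaw(f(200,39.3,.05),f(440,42.5,.05)),"plate",yaw(f(263,173,.078),f(360,174,.078)),"stick",yaw(f(322,137.5,.09),f(410,139.5,.09)))
# knob by dark threshold
g=im[110:170,262:318].max(2);m=(g<50);ys,xs=np.nonzero(m);print("knob bbox",xs.min()+262,xs.max()+262,ys.min()+110,ys.max()+110)
k=regions_of("wrist","carriage_knob")
print(f(291.5,141,.138),f((xs.min()+xs.max())/2+262,(ys.min()+ys.max())/2+110,.125))
p=f(291.5,80,.078);q=f(237,77,.078);print("ptr",p,"mk",q)
for y in(-.18,-.195,-.21): print(y,(p-q)@[np.cos(y),np.sin(y),0])
for v in range(64,100,3): print(v,[int(x) for x in im[v,228:246].mean(1)],[int(x) for x in im[v,284:300].mean(1)])
E
```

```text
14.8 [0.5633 0.1093 0.3114] 0.9953795984142835
[[ 0.1942  0.981   0.0002]
 [ 0.981  -0.1942 -0.0001]
 [-0.      0.0002 -1.    ]]
bed -0.20795388926369623 plate -0.20582110152625396 stick -0.21785889120444973
knob bbox 279 304 122 149
[0.5804 0.147  0.138 ] [0.5816 0.1509 0.125 ]
ptr [0.5933 0.2059 0.078 ] mk [0.5343 0.2208 0.078 ]
-0.18 0.06072658430502646
-0.195 0.06078093709480457
-0.21 0.06082161443015401
64 [201, 201, 185, 141, 91, 69, 78, 86, 85, 73, 51, 62, 75, 77, 80, 76, 94, 169] [206, 204, 208, 206, 208, 173, 105, 160, 205, 207, 207, 207, 208, 207, 207, 206]
67 [200, 200, 199, 199, 167, 129, 111, 86, 86, 76, 48, 121, 183, 200, 201, 200, 200, 199] [203, 201, 203, 203, 203, 203, 201, 202, 202, 203, 205, 202, 204, 203, 205, 204]
70 [209, 209, 208, 209, 209, 175, 117, 84, 85, 79, 57, 129, 191, 209, 210, 210, 210, 210] [209, 210, 207, 209, 210, 210, 210, 211, 210, 209, 208, 209, 209, 211, 209, 210]
73 [210, 209, 208, 210, 210, 208, 207, 157, 60, 36, 34, 127, 192, 209, 209, 209, 209, 210] [210, 179, 143, 183, 210, 211, 210, 210, 210, 210, 211, 211, 210, 210, 210, 210]
76 [209, 209
[... 674 characters left out ...]
, 210]
88 [139, 182, 209, 208, 209, 210, 209, 210, 208, 212, 210, 210, 209, 208, 210, 210, 210, 209] [141, 140, 140, 139, 154, 133, 90, 88, 125, 187, 210, 210, 211, 210, 210, 210]
91 [139, 137, 140, 140, 184, 210, 210, 210, 209, 209, 211, 208, 210, 209, 209, 209, 210, 211] [140, 138, 139, 139, 126, 103, 89, 88, 105, 128, 138, 142, 144, 143, 143, 141]
94 [139, 141, 141, 141, 138, 141, 183, 210, 210, 208, 209, 210, 209, 210, 211, 210, 210, 209] [185, 182, 181, 180, 181, 142, 89, 89, 117, 162, 179, 177, 177, 179, 178, 177]
97 [141, 141, 140, 141, 138, 139, 140, 142, 144, 183, 209, 210, 209, 210, 210, 209, 210, 210] [208, 208, 210, 208, 208, 206, 208, 207, 208, 206, 206, 208, 209, 208, 209, 209]
```

{"name": "apply_moves", "arguments": {"fingers": [1, 1, 1, 1, 1, 1, 1, 1, 1], "travel": [[0.89, 0.19, 0], [0, 0, 0], [0, 0, 0.8], [0, 0, 0.8], [0, 0, 0.8], [0, 0, 0.7], [0, 0, 0.6], [0, 0, 0.5], [0, 0, 0]], "rotation": [[0, 0, 0], [0, 0, 0.1], [0, 0, 0], [0, 0, 0], [0, 0, 0], [0, 0, 0], [0, 0, 0], [0, 0, 0], [0, 0, 0]]}}

```text
time: 15.75
tool_pos: [0.5781, 0.1506, 0.0971]
tcp_rot: [-2.434, -1.98, 0.012]
wrist_force: [-0.6, -1.1, 0.2]
width: 0.999
grip_force: 0.0
```

```bash
python3 - <<'E'
from h import *
for i in range(2): c=read_camera("wrist")
a=c["image"][:,:,::-1];s=read_state();print(s["time"],s["tool_pos"],s["tcp_rot"],s["wrist_force"])
cv2.imwrite('pics/w6.png',a)
E
```

```text
15.85 [0.58166151 0.15159213 0.10163316] [-2.43705578e+00 -1.98230951e+00  7.64554642e-04] [-0.58967952 -0.30625433  0.50766069]
```

View pics/w6.png

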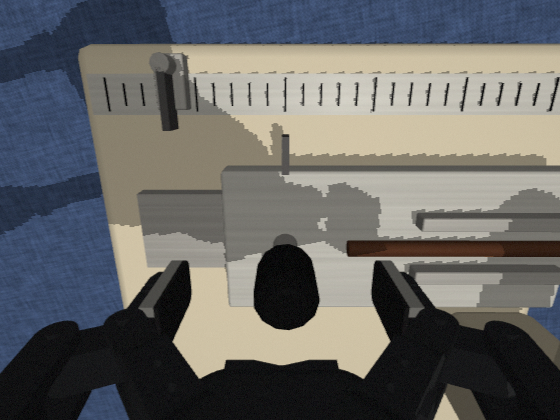

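The open fingers (inner faces about 190 and 372) straddle the knob (254–319). Closing now.

{"name": "apply_moves", "arguments": {"fingers": [0, 0, 0, 0, 0, 0, 0, 0, 0, 0], "travel": [[0, 0, 0], [0, 0, 0], [0, 0, 0], [0, 0, 0], [0, 0, 0], [0, 0, 0], [0, 0, 0], [0, 0, 0], [0, 0, 0], [0, 0, 0]], "rotation": [[0, 0, 0], [0, 0, 0], [0, 0, 0], [0, 0, 0], [0, 0, 0], [0, 0, 0], [0, 0, 0], [0, 0, 0], [0, 0, 0], [0, 0, 0]], "newtons": 50}}

```text
time: 16.85
tool_pos: [0.5824, 0.1523, 0.1026]
tcp_rot: [2.436, 1.983, 0.002]
wrist_force: [-2.5, -1.2, 6.7]
width: 0.306
grip_force: 49.2
```

```bash
cat > m.py <<'E'
from h import *
import sys
np.set_printoptions(precision=4,suppress=True)
for i in range(2): c=read_camera("wrist")
s=read_state();print(s["time"],s["tool_pos"],s["tcp_rot"],s["wrist_force"],s["width"],s["grip_force"])
for n in("carriage_pointer","marker_tip","carriage_knob"):
    for k in tip_of("wrist",n)[:2]: print(n,k["p"],k["location"],atz(ray(c,k["location"]),.078 if n!="carriage_knob" else .119))
cv2.imwrite(f'pics/m{sys.argv[1]}.png',c["image"][:,:,::-1])
E
python3 m.py 1
```

```text
16.95 [0.5824 0.1523 0.1026] [2.4361 1.9828 0.0019] [-1.8735  0.1417  5.739 ] 0.31021764290531956 49.22553830954712
carriage_pointer 0.59 [280.7, 137.4] [0.5939 0.2112 0.078 ]
marker_tip 0.94 [164.5, 134.0] [0.5347 0.2252 0.078 ]
carriage_knob 0.77 [284.2, 285.0] [0.5827 0.1494 0.119 ]
```

{"name": "apply_moves", "arguments": {"fingers": [0, 0, 0, 0, 0, 0, 0, 0], "travel": [[0, -0.1, 0], [0, -0.2, 0], [0, -0.2, 0], [0, -0.2, 0], [0, -0.2, 0], [0, -0.2, 0], [0, 0, 0], [0, 0, 0]], "rotation": [[0, 0, 0], [0, 0, 0], [0, 0, 0], [0, 0, 0], [0, 0, 0], [0, 0, 0], [0, 0, 0], [0, 0, 0]]}}

```text
time: 17.9
tool_pos: [0.5303, 0.1631, 0.1026]
tcp_rot: [2.433, 1.981, 0.007]
wrist_force: [6.8, -2.7, 2.0]
width: 0.307
grip_force: 50.0
```

```bash
python3 m.py 2
```

```text
18.0 [0.5305 0.1631 0.1026] [2.4334 1.9811 0.0072] [ 6.2242 -3.0977  0.6748] 0.3099671693235036 50.03241506994527
carriage_pointer 0.92 [279.0, 139.7] [0.5409 0.221  0.078 ]
marker_tip 0.92 [263.5, 134.4] [0.5335 0.2253 0.078 ]
marker_tip 0.33 [373.0, 300.3] [0.578  0.1124 0.078 ]
carriage_knob 0.91 [281.8, 287.8] [0.5293 0.159  0.119 ]
```

View pics/m2.png

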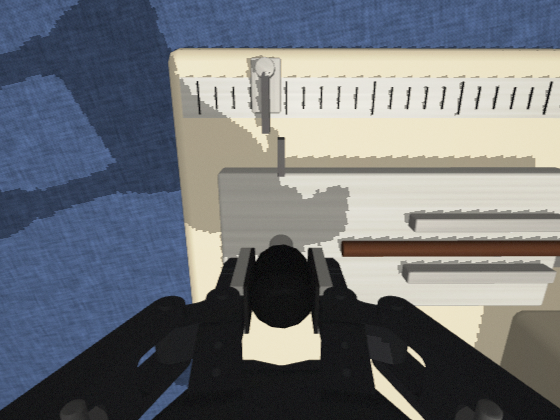

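The pointer blade is at column ~281 and the marker at ~265, so about 8 mm of pull remains.

{"name": "apply_moves", "arguments": {"fingers": [0, 0, 0, 0, 0], "travel": [[0, -0.08, 0], [0, -0.08, 0], [0, 0, 0], [0, 0, 0], [0, 0, 0]], "rotation": [[0, 0, 0], [0, 0, 0], [0, 0, 0], [0, 0, 0], [0, 0, 0]]}}

```text
time: 18.65
tool_pos: [0.5229, 0.1647, 0.1026]
tcp_rot: [2.433, 1.981, 0.008]
wrist_force: [6.9, -2.9, 0.5]
width: 0.306
grip_force: 50.1
```

```bash
python3 m.py 3; python3 - <<'E'
import cv2
a=cv2.imread('pics/m3.png');g=a.mean(2)
for v in(115,122,128,142,150,160): print(v,[int(x) for x in g[v,268:296]])
cv2.imwrite('pics/m3c.png',cv2.resize(a[40:200,180:400],None,fx=3.5,fy=3.5,interpolation=2))
E
```

```text
18.75 [0.523  0.1647 0.1026] [2.4332 1.9809 0.0076] [ 6.4609 -3.1413  1.2195] 0.30852978091322325 50.082165597123094
carriage_pointer 0.85 [281.0, 139.7] [0.5345 0.2223 0.078 ]
marker_tip 0.95 [282.4, 133.5] [0.5359 0.2253 0.078 ]
carriage_knob 0.77 [282.0, 286.4] [0.5221 0.1612 0.119 ]
115 [142, 144, 144, 141, 144, 143, 143, 138, 120, 103, 104, 103, 102, 103, 104, 121, 198, 230, 230, 229, 230, 230, 230, 230, 230, 231, 231, 231]
122 [200, 158, 158, 161, 158, 159, 158, 151, 125, 101, 103, 103, 101, 102, 102, 145, 209, 228, 229, 229, 229, 230, 228, 228, 228, 228, 229, 228]
128 [159, 160, 159, 160, 159, 206, 229, 230, 184, 104, 100, 102, 104, 103, 104, 144, 210, 229, 229, 229, 230, 230, 229, 228, 229, 228, 229, 228]
142 [158, 158, 158, 160, 158, 159, 158, 159, 159, 132, 102, 103, 103, 105, 103, 104, 145, 210, 229, 229, 229, 229, 228, 228, 228, 229, 228, 228]
150 [202, 159, 159, 159, 160, 160, 160, 158, 157, 132, 102, 103, 104, 102, 102, 103, 144, 208, 229, 230, 230, 228, 229, 229, 230, 229, 228, 230]
160 [158, 159, 159, 160, 159, 158, 160, 158, 159, 133, 103, 103, 101, 102, 104, 105, 118, 148, 158, 159, 157, 160, 157, 157, 159, 156, 159, 158]
```

View pics/m3c.png

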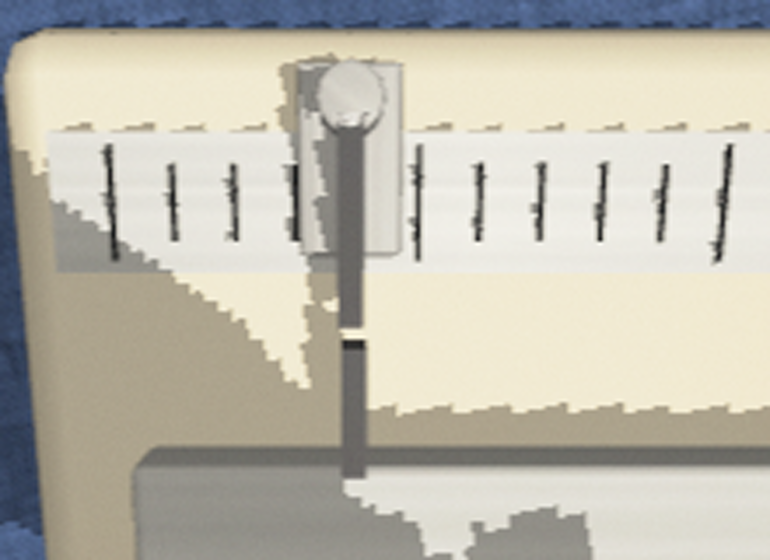

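The blades line up end to end, within about 0.5 mm (columns 276.5–283.5 and 277–284). The grip holds at 50 N, so I'm handing in.

```bash
python3 -c "
from workcell import *
print(finish_job())"
```

```text
the job is handed in; nothing more can be done
None
```

I gave the oiler four full strokes, then pulled the carriage out until its pointer matched the marker to about 0.5 mm; the gripper was holding it there with 50 N when I handed the job in at about 19 s, and no verdict came back.

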